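# Turn the chocolate mould over onto its serving board

### The job

The chocolate in the small white china mould has set and a dark wooden serving board lies over the mould's mouth, both caged in the turnover stand. Take the red crank grip and carry it up and over, half a turn as far as the stop, so that mould and board are turned over together and the mould ends level and upside down on top of the board. Then let go and move clear.

Things in the scene. Friction and masses are not known exactly. Their poses are not given: they have to be found in the camera images.
- crank_grip (a point): Centre of the crank's red plastic grip: a round bar 56 mm long, 22 mm thick, level along x of axle, on the robot's side of the stand, 80 mm from the axle line (+y side and 115 mm above the worktop at the start). It spins freely on its pin, so it can be held in one attitude while carried round. Its far end is 33 mm in front of the nearer post; a pin and steel crank arm join it to the axle.
- axle (a point): On the stand's axle, mid-cage, 115 mm up; does not turn. x runs along the axle away from the crank, y level, z up. Stand fixed; posts 135 mm high at x +-86 mm; cage sweeps radius 75 mm between them. Grip centre (x = -152 mm) circles at radius 80 mm from +y over the top to a hard stop at -y, half a turn, never underneath. Stiff: 2 to 3 N at the grip; stays where left.
- mould: Round white china mould, 46 mm high, 68 mm across its base and 100 mm across its rim, held loosely (2 to 4 mm play) in the cage, mouth up at the start. Origin at the centre of the underside of its base, z from base to mouth. The cage carries it; it need not be grasped.
- serving_board: Dark wooden board 104 x 104 x 12 mm lying over the mould's mouth, held loosely in the same cage. Origin at the centre of the face on the mould's mouth, z away from the mould (up at the start). It turns over together with the mould.
Things that resemble listed ones, but are neither listed nor needed, are in the scene too. Several things have the shape of the serving_board; the one meant has the colours described above.

How it is judged (in metres and radians):
At the end, for the whole second after the job is handed in: Mould and serving board are both upside down, each within 10 degrees of level, the mould on top of the board (centres within 20 mm of each other, the board still against the mouth within 10 mm), both at rest (angle between each of mould, serving_board's own z axis and vertical above 2.967 rad and z of serving_board in the frame of mould above 0.036 m and horizontal distance between mould and serving_board below 0.02 m and linear speed of each of mould, serving_board below 0.03 m/s); the robot touches nothing.
It also fails if it takes over 40 s, if anything falls off the work surface, if the arm or the gripper's body presses on something with over 40 N, if the wrist force passes 120 N, or if a joint passes its speed limit or range.

### The arm

A 7-joint arm with a two-finger parallel gripper is mounted at the origin on a cart in front of the work surface, level with it; the furniture and walls round the work are solid. World frame = base frame: x ahead of the robot, y to its left, z up, the work surface at z = 0. Lengths are in m, angles in degrees, forces in N, time in s.
With the tool pointing down it reaches from about 0.35 to 0.9 m from the base axis. Payload 8.1 kg.
Tool frame: the origin (TCP) lies between the finger pads; the fingertips stand 19 mm ahead of it and the grasp point (between the pads) is the TCP; z points along the fingers, y is the line along which they close (so a half turn about z gives the same grasp; the last joint's range is limited). The gripper opens to 85 mm and grips with 20 to 120 N. Pads are 22 mm wide; open, the fingers measure 114 mm over their backs; the gripper's body (76 mm by 85 mm) begins 54 mm behind the grasp point. The pads swing forward as they close: fully open they stand 13 mm farther back than shut.
Start: joints at [-70.68, 24.895, 1.432, 90.138, -0.665, 64.973, -4.303], TCP at [0.266, 0.566, 0.25] pointing down, gripper open.
Joint ranges: [-149.89, 149.89], [-25.12, 119.58], [-72.63, 75.52], [4.76, 147.25], [-75.54, 255.54], [6.69, 114.76], [-157.13, 157.13]. Speed limits (degrees/s): [127.2, 127.2, 172.46, 172.46, 180, 180, 180].

### API

Orientations are given as [roll, pitch, yaw] about the fixed x, y, z axes, in that order (R = Rz(yaw) Ry(pitch) Rx(roll)).
In Python, from station import sensors, imaging, manip, finder gives the robot as it stands. The module is installed in compiled form; this text tells all that it offers.
- The arm moves only by the tool drive_tool, never from a script. Its argument "commands" is a list of rows, each a list of 7 numbers: the shift along the world's x, y, z scaled (see below), then the turn, a rotation vector about the world's x, y, z scaled (see below), then the opening, from -1 (shut) to 1 (fully open). In form: [[dx, dy, dz, ax, ay, az, hand], ...]. A call has 1 to 12 rows; each row shifts and turns the commanded pose from where the row before left it; what a row does not reach is not made up. The controller multiplies each number of a shift by 300 mm and each number of a turn by 0.1 rad. A row lasts 1/12 s, in which the tool goes at most 41.7 mm and 7.16 degrees, less where a joint would pass 70% of its speed; a pose out of reach is approached as far as the arm can. A call with a number of a shift or a turn outside -1 to 1 is refused whole. A call with a gripper value outside its range is refused whole. The fingers move at their own pace and stop on an object; the grip force is fixed at half the most. Time passes only in rows, so rows that do not move let the fingers close. It gives the time, the measured TCP pose, the force, the opening and the grip force at its end, in the units of the state.
- sensors.read_state(): the state, without advancing time (a new reading comes with each control period).
- imaging.camera(name): name is "side" or "top"; returns a dict with "frame" (384x512x3 uint8, blue, green, red), "fx", "fy", "cx", "cy" (pixels), "R" (3x3) and "t" (3): a world point X has camera coordinates R X + t. Camera axes: x right, y down, z forward; pixel columns grow to the right and rows downward; lengths in m; the calibration is good to about 2 mm. A picture is of the moment at which its call begins. There is no depth.
- manip.job_done(): hands the job in; it is judged then, once.
Trained networks look in a picture, given as the dict that the camera call returned (one of the last four; its "shot" number tells which), for a name from the list of things; names that differ only in an ending like _2 or _b are one class to them, and where a whole thing is asked for, a point or a joint stands for the part that bears it (a point fixed in the world has none). Each returns a list of dicts, best first, with "confidence" (0 to 1); they miss things now and then, are a little off and sometimes report something else, mostly with a low value. They report only what shows in the picture. A call takes as long as a camera call. They do not tell look-alikes from the thing itself.
- finder.outline_of(picture, query): "region" (384x512 bool, what is visible of it) and "box" ([left, top, right, bottom] in pixels, round what is visible of it).
The state is a dict: "clock": time; "joints": joint angles; "joint_vel": joint speeds; "joint_efforts": joint torques, N m; "ee_pos": TCP position; "tool_rot": TCP orientation; "contact_force": force on the tool from outside, world axes, zero at the start; "ft_torque": the same for the moment, N m; "opening": finger opening in m; "grasp_force": force on a finger pad.
Only numpy, scipy, OpenCV 4.12 (cv2) and the standard library are available. Lean on these libraries where they do the work, as an engineer would, in place of code of your own. Each camera call takes 0.05 s, during which the arm holds its last target. There are 200 camera calls.

## Working session

There is one attempt and no reset: what is moved stays moved. The work goes in short steps, Python scripts to look and compute and a tool call to move; the robot and the scene stay as the last step left them, time stands still between calls to the robot, and variables do not carry over. Pictures are saved under pics/ and viewed, at most 10 in all, crops included, and the job is handed in when it is done.

Besides the shell and the picture viewer there is one more tool, called as a command line: name --pt "numbers of a row" for each row, then --argument value for the rest. drive_tool: Moves the arm, as the interface text tells. Shifts and turns lie within -1 to 1; 1 stands for 300 mm of shift or 0.1 rad of turn. Its arguments: {"type":"object","properties":{"commands":{"type":"array","items":{"type":"array","items":{"type":"number","minimum":-1,"maximum":1}}}},"required":["commands"]}

```bash
mkdir -p pics
cat > h.py <<'E'
import numpy as np, cv2
from station import sensors, imaging, manip, finder
def tri(obs):
    # obs: list of (cam dict, (u,v)) -> point
    A=[];b=[]
    for c,(u,v) in obs:
        R=np.array(c["R"]);t=np.array(c["t"])
        for r,p,f,c0 in((0,u,c["fx"],c["cx"]),(1,v,c["fy"],c["cy"])):
            k=(p-c0)/f
            A.append(R[r]-k*R[2]); b.append(k*t[2]-t[r])
    return np.linalg.lstsq(np.array(A),np.array(b),rcond=None)[0]
def proj(c,X):
    p=np.array(c["R"])@np.asarray(X)+np.array(c["t"]);return np.array([c["fx"]*p[0]/p[2]+c["cx"],c["fy"]*p[1]/p[2]+c["cy"]])
E
python3 - <<'E'
from h import *
a=imaging.camera("side");b=imaging.camera("top")
cv2.imwrite("pics/s0.png",a["frame"]);cv2.imwrite("pics/t0.png",b["frame"])
for n,c in(("side",a),("top",b)):
    print(n,-np.array(c["R"]).T@np.array(c["t"]),np.array(c["R"])[2],c["fx"])
    for q in("crank_grip","mould","serving_board"):
        for o in finder.outline_of(c,q):
            ys,xs=np.nonzero(o["region"]);print(q,round(o["confidence"],2),o["box"],xs.mean().round(1),ys.mean().round(1),len(xs))
print(sensors.read_state())
E
```

```text
side [0.45179828 0.80963387 0.56805715] [ 0.11520577 -0.84736483 -0.51836327] 467.17051065108694
crank_grip 0.88 [289.6, 163.1, 318.2, 177.1] 301.0 171.0 322
mould 0.77 [209.3, 165.4, 237.5, 174.9] 222.7 169.3 209
serving_board 0.86 [197.8, 135.7, 252.2, 161.1] 221.1 146.8 897
serving_board 0.81 [144.5, 234.3, 223.3, 283.7] 183.6 258.5 2187
serving_board 0.74 [264.7, 239.7, 346.1, 292.2] 306.1 265.9 2396
top [0.51699593 0.10313278 0.95836884] [ 0.07125325 -0.02190522 -0.9972177 ] 348.02144623096723
crank_grip 0.48 [295.8, 223.3, 307.5, 245.7] 301.1 232.7 204
serving_board 0.95 [212.7, 129.8, 261.3, 178.9] 235.8 155.0 1429
serving_board 0.81 [292.1, 138.5, 343.7, 189.0] 318.8 162.6 1680
serving_board 0.68 [210.3, 212.1, 264.4, 267.4] 238.3 238.3 1473
{'clock': 0.4, 'joints': array([-70.67997368,  24.90240602,   1.43360956,  90.14360417,
        -0.66559372,  64.97318741,  -4.30296846]), 'joint_vel': array([-0.0071563 , -0.01536141,  0.06159261, -0.01317802, -0.08251572,
       -0.00155385,  0.01288067]), 'joint_efforts': array([-1.75569516e-03, -6.69580936e+01,  1.02240991e+00, -3.16160524e+01,
        1.54442433e-02,  5.23737544e-03,  3.85681290e-05]), 'ee_pos': array([0.26611446, 0.56546848, 0.25020311]), 'tool_rot': array([-1.79989210e+02,  1.37194777e-03,  1.54794936e+02]), 'contact_force': array([-1.05696644,  0.29990689, -0.38217168]), 'ft_torque': array([-0.02987344,  0.02264273,  0.00715851]), 'grasp_force': 0.0, 'opening': 0.08534154821379823}
```

View pics/s0.png

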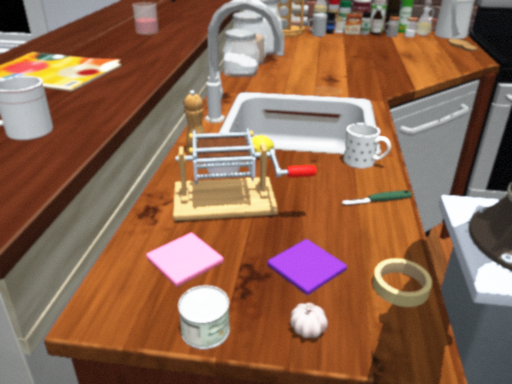

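View pics/t0.png

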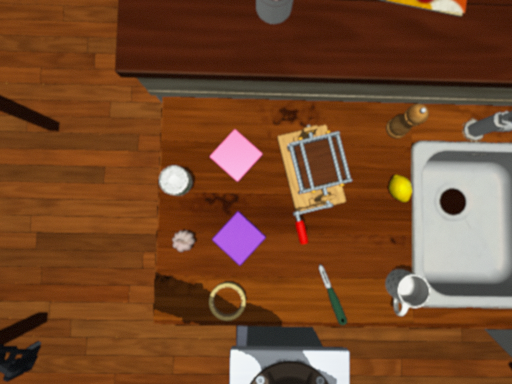

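Possible confusions: for the grip, the only red bar is at side (301,171) / top (301,232), and the knife's green handle at top (335,307) isn't red. For the board, the pink one (top 236,155) and purple one (top 238,238) are look-alikes, and the dark one is in the cage at side (221,147). I'll take the red bar on the stand and check it in a crop.

Run:
```python
from h import *
C={n:imaging.camera(n) for n in("side","top")}
ends={}
for n,c in C.items():
    f=c["frame"].astype(int);m=((f[...,2]>110)&(f[...,1]<70)&(f[...,0]<70)).astype(np.uint8)
    x0,y0=(275,150) if n=="side" else (285,205)
    m2=np.zeros_like(m);m2[y0:y0+45,x0:x0+50]=m[y0:y0+45,x0:x0+50]
    k,l,s,ce=cv2.connectedComponentsWithStats(m2);i=1+s[1:,4].argmax()
    ys,xs=np.nonzero(l==i);P=np.c_[xs,ys].astype(float);mu=P.mean(0)
    d=np.linalg.svd(P-mu,full_matrices=False)[2][0];q=(P-mu)@d
    ends[n]=(mu,mu+d*q.min(),mu+d*q.max());print(n,len(xs),np.round(ends[n],1).tolist())
g=tri([(C[n],ends[n][0]) for n in C]);print("grip",g)
# fit: centre xy + yaw, z=0.115 : project bar's ends
from scipy.optimize import least_squares
def res(p):
    u=np.array([np.cos(p[3]),np.sin(p[3]),0]);r=[]
    for n in C:
        pr=[proj(C[n],p[:3]+s*0.028*u) for s in(-1,1)]
        e=sorted(ends[n][1:],key=lambda v:v[0] if n=="side" else v[1],reverse=True)  # near robot end first
        r+=list(pr[0]-e[0])+list(pr[1]-e[1])
    return r
s=least_squares(res,[*g,0.2]);print(s.x,np.degrees(s.x[3]),np.round(s.fun,1))
# model overlay
x,y,z,a=s.x;U=np.array([np.cos(a),np.sin(a),0]);V=np.array([-np.sin(a),np.cos(a),0])
ax=np.array([x,y,.115])+.152*U-.08*V;print("axle",ax)
for n,c in C.items():
    im=cv2.resize(c["frame"],None,fx=4,fy=4,interpolation=cv2.INTER_CUBIC)
    def dot(X,col):
        p=(proj(c,X)+.5)*4;cv2.circle(im,tuple(int(v) for v in p),4,col,-1)
    for X in(ax,ax+.086*U,ax-.086*U):dot(X,(0,255,0))
    for sx in(-1,1):dot(ax+sx*.086*U+[0,0,.02],(255,0,255))
    dot(g,(255,0,0))
    u,v=proj(c,ax);u0=int(u*4-250);v0=int(v*4-220)
    cv2.imwrite(f"pics/{n}1.png",im[v0:v0+440,u0:u0+600])
```

```text
side 288 [[301.4, 171.6], [284.7, 173.0], [316.1, 170.4]]
top 949 [[308.3, 239.3], [284.6, 237.1], [334.7, 241.7]]
grip [ 0.46134462 -0.03195695  0.10163446]
[ 0.46395448 -0.03454253  0.1011059   1.07277931] 61.46572663645441 [ -4.8  -4.6  12.4   3.4 -15.6  -1.3  14.6  -8.1]
axle [0.60684502 0.06077951 0.115     ]
```

View pics/side1.png

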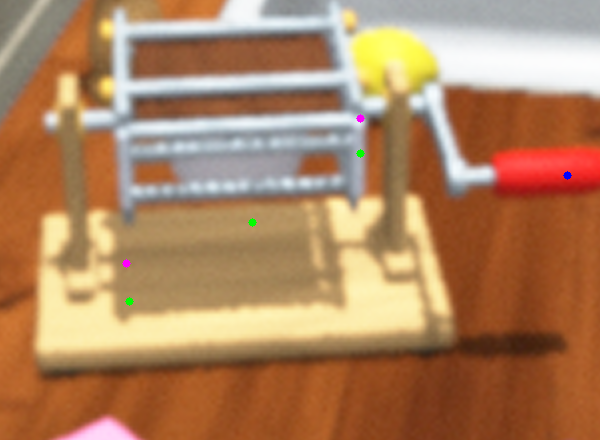

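View pics/top1.png

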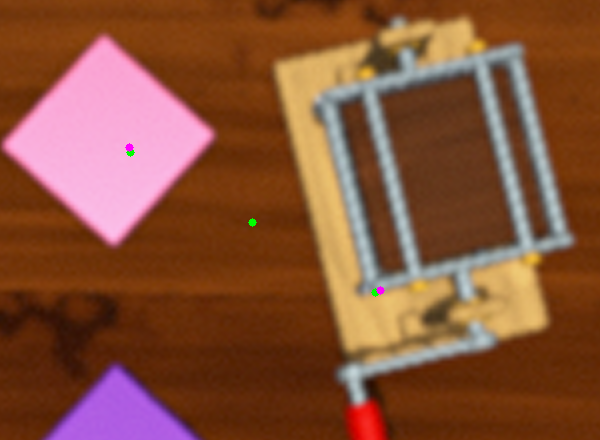

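The crops show the red grip joined by its steel arm to the cage that holds the dark board. My top mask caught brown wood, so the model dots are wrong. I'll tighten the red test.

```bash
cat > fit.py <<'E'
from h import *
from scipy.optimize import least_squares
def red(c,box):
    f=c["frame"].astype(int);m=((f[...,2]>140)&(f[...,1]<45)&(f[...,0]<50)).astype(np.uint8)
    k,l,s,ce=cv2.connectedComponentsWithStats(m)
    x0,y0,x1,y1=box
    i=max((i for i in range(1,k) if x0<ce[i][0]<x1 and y0<ce[i][1]<y1),key=lambda i:s[i,4])
    ys,xs=np.nonzero(l==i);P=np.c_[xs,ys].astype(float);mu=P.mean(0)
    d=np.linalg.svd(P-mu,full_matrices=False)[2][0];q=(P-mu)@d
    return len(xs),mu,mu+d*q.min(),mu+d*q.max()
E
python3 - <<'E'
from fit import *
C={n:imaging.camera(n) for n in("side","top")}
E={"side":red(C["side"],(280,150,330,190)),"top":red(C["top"],(285,210,320,255))}
for n in E:print(n,E[n][0],np.round(E[n][1:],1).tolist())
g=tri([(C[n],E[n][1]) for n in C]);print("grip",g)
e={n:sorted(E[n][2:],key=lambda v:v[0] if n=="side" else v[1]) for n in C} # far end first
far,near=[tri([(C[n],e[n][i]) for n in C]) for i in(0,1)];print(far,near,np.linalg.norm(far-near))
c=C["top"]
def yaw_from(p,q,z):  # pixels on plane z
    w=[]
    for u in(p,q):
        R=np.array(c["R"]);o=-R.T@c["t"];d=R.T@np.array([(u[0]-c["cx"])/c["fx"],(u[1]-c["cy"])/c["fy"],1]);w.append(o+d*(z-o[2])/d[2])
    return w
a=np.array([0.60684502,0.06077951,0.115]);u,v=proj(c,a);off=np.array([int(u*4-250),int(v*4-220)])
P=lambda x,y:(off+[x,y])/4-.375
for nm,(p,q,z) in {"axle":(P(400,25),P(485,338),.115),"base left":(P(275,66),P(350,385),0.02)}.items():
    w=yaw_from(p,q,z);d=w[0]-w[1];print(nm,w,np.degrees(np.arctan2(d[1],d[0])),np.linalg.norm(d))
d=far-near;print("grip yaw",np.degrees(np.arctan2(d[1],d[0])))
E
```

```text
side 124 [[301.4, 173.6], [314.1, 172.7], [288.0, 174.7]]
top 201 [[301.4, 232.6], [298.7, 220.5], [304.0, 243.8]]
grip [ 0.46906662 -0.0149525   0.10536743]
[ 0.49694739 -0.00799055  0.10450832] [ 0.44306887 -0.02136891  0.1062952 ] 0.05554338893300146
axle [array([ 0.73099683, -0.02825459,  0.115     ]), array([ 0.5390962, -0.0821961,  0.115    ])] 15.700187198858872 0.19933775068900988
base left [array([0.72439478, 0.04238079, 0.02      ]), array([ 0.50805104, -0.01192162,  0.02      ])] 14.090189253118936 0.22305463224049618
grip yaw 13.944858781324442
```

Grip centre is at about (0.469, -0.015, 0.115) with axle yaw about 14.5°. The grip-derived axle point agrees with the axle midpoint seen from above, (0.635, -0.055). Next I go above the grip, turning the tool to yaw 14.5°.

drive_tool --pt "0.027 -0.078 0 0 0 -0.98 1" --pt "0.027 -0.078 0 0 0 -0.98 1" --pt "0.027 -0.078 0 0 0 -0.98 1" --pt "0.027 -0.078 0 0 0 -0.98 1" --pt "0.027 -0.078 0 0 0 -0.98 1" --pt "0.027 -0.078 0 0 0 -0.98 1" --pt "0.027 -0.078 0 0 0 -0.98 1" --pt "0.027 -0.078 0 0 0 -0.98 1" --pt "0.027 -0.078 0 0 0 -0.98 1" --pt "0.027 -0.078 0 0 0 -0.98 1" --pt "0.027 -0.078 0 0 0 -0.98 1" --pt "0.027 -0.078 0 0 0 -0.98 1"

```text
clock: 1.6
ee_pos: [0.3636, 0.2836, 0.2505]
tool_rot: [180.0, -0.0, 87.1]
contact_force: [0.9, 0.6, 0.7]
opening: 0.0852
grasp_force: 0.0
```

drive_tool --pt "0.027 -0.078 0 0 0 -0.98 1" --pt "0.027 -0.078 0 0 0 -0.98 1" --pt "0.027 -0.078 0 0 0 -0.98 1" --pt "0.027 -0.078 0 0 0 -0.98 1" --pt "0.027 -0.078 0 0 0 -0.98 1" --pt "0.027 -0.078 0 0 0 -0.98 1" --pt "0.027 -0.078 0 0 0 -0.98 1" --pt "0.027 -0.078 0 0 0 -0.98 1" --pt "0.027 -0.078 0 0 0 -0.98 1" --pt "0.027 -0.078 0 0 0 -0.98 1" --pt "0.027 -0.078 0 0 0 -0.98 1" --pt "0 0 0 0 0 0 1"

```text
clock: 2.6
ee_pos: [0.4536, 0.0228, 0.2509]
tool_rot: [179.9, -0.1, 25.0]
contact_force: [-0.1, -0.3, 0.8]
opening: 0.0857
grasp_force: 0.0
```

drive_tool --pt "0.02 -0.065 0 0 0 -0.92 1" --pt "0.02 -0.065 0 0 0 -0.92 1" --pt "0 0 -0.075 0 0 0 1" --pt "0 0 -0.075 0 0 0 1" --pt "0 0 -0.075 0 0 0 1" --pt "0 0 0 0 0 0 1" --pt "0 0 0 0 0 0 1"

```text
clock: 3.18
ee_pos: [0.4638, -0.0117, 0.1826]
tool_rot: [180.0, 0.1, 15.1]
contact_force: [-0.4, -0.3, 1.0]
opening: 0.0855
grasp_force: 0.0
```

Run:
```python
from h import *
a=imaging.camera("side");b=imaging.camera("top")
f=lambda im,x,y:cv2.resize(im[y:y+120,x:x+130],None,fx=3,fy=3)
cv2.imwrite("pics/c2.png",np.hstack([f(a["frame"],225,90),f(b["frame"],240,170)]))
print(sensors.read_state()["joints"].round(1))
```

```text
[-37.1  16.4  40.  118.9 -13.8  49.1 -64. ]
```

View pics/c2.png

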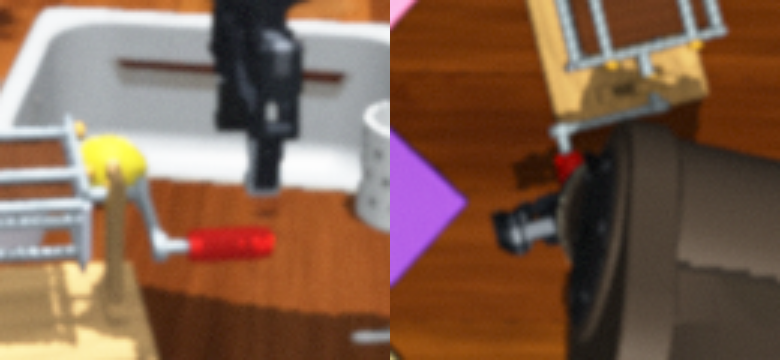

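The side crop shows the finger above the grip at about (265,190) in the crop, with the grip spanning x 188–275. The hand straddles it in the top view too. Now I lower and close.

drive_tool --pt "0.014 -0.012 -0.05 0 0 -0.1 1" --pt "0 0 -0.07 0 0 0 1" --pt "0 0 -0.07 0 0 0 1" --pt "0 0 -0.035 0 0 0 1" --pt "0 0 0 0 0 0 1" --pt "0 0 0 0 0 0 -1" --pt "0 0 0 0 0 0 -1" --pt "0 0 0 0 0 0 -1" --pt "0 0 0 0 0 0 -1" --pt "0 0 0 0 0 0 -1" --pt "0 0 0 0 0 0 -1" --pt "0 0 0 0 0 0 -1"

```text
clock: 4.28
ee_pos: [0.4683, -0.0125, 0.1157]
tool_rot: [-179.8, 0.0, 14.7]
contact_force: [-3.3, 11.4, 6.3]
opening: 0.0211
grasp_force: 58.3
```

Run:
```python
from h import *
a=imaging.camera("side");b=imaging.camera("top")
f=lambda im,x,y:cv2.resize(im[y:y+120,x:x+130],None,fx=3,fy=3)
cv2.imwrite("pics/c3.png",np.hstack([f(a["frame"],225,90),f(b["frame"],240,170)]))
s=sensors.read_state();print(s["joints"].round(1),s["contact_force"],s["opening"],s["grasp_force"])
```

```text
[-32.1  23.2  35.7 122.4 -21.1  40.4 -57.7] [-2.81349462 10.38560614  5.67724848] 0.021435613232076156 58.30423241481185
```

View pics/c3.png

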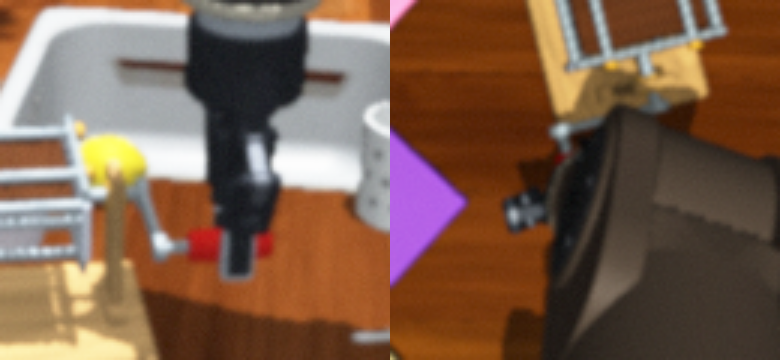

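The side crop shows the fingers closed on the red grip at about (238,245), opening 21 mm, 58 N grip. I'll carry the first 60° in 5° steps. The first row eases the 11 N sideways load.

drive_tool --pt "-0.001 0.008 0.023 0 0 0 -1" --pt "0.001 -0.003 0.023 0 0 0 -1" --pt "0.001 -0.005 0.023 0 0 0 -1" --pt "0.002 -0.007 0.022 0 0 0 -1" --pt "0.002 -0.009 0.022 0 0 0 -1" --pt "0.003 -0.01 0.021 0 0 0 -1" --pt "0.003 -0.012 0.02 0 0 0 -1" --pt "0.003 -0.014 0.018 0 0 0 -1" --pt "0.004 -0.015 0.017 0 0 0 -1" --pt "0.004 -0.017 0.016 0 0 0 -1" --pt "0.005 -0.018 0.014 0 0 0 -1" --pt "0.005 -0.019 0.013 0 0 0 -1"

```text
clock: 5.38
ee_pos: [0.4787, -0.0521, 0.1858]
tool_rot: [180.0, -0.1, 14.5]
contact_force: [0.8, 2.8, 0.9]
opening: 0.0212
grasp_force: 59.6
```

drive_tool --pt "0.005 -0.02 0.011 0 0 0 -1" --pt "0.005 -0.021 0.009 0 0 0 -1" --pt "0.006 -0.021 0.007 0 0 0 -1" --pt "0.006 -0.022 0.005 0 0 0 -1" --pt "0.006 -0.022 0.003 0 0 0 -1" --pt "0.006 -0.023 0.001 0 0 0 -1" --pt "0.006 -0.023 -0.001 0 0 0 -1" --pt "0.006 -0.022 -0.003 0 0 0 -1" --pt "0.006 -0.022 -0.005 0 0 0 -1" --pt "0.006 -0.021 -0.007 0 0 0 -1" --pt "0.005 -0.021 -0.009 0 0 0 -1" --pt "0.005 -0.02 -0.011 0 0 0 -1"

```text
clock: 6.38
ee_pos: [0.4991, -0.1293, 0.1846]
tool_rot: [-180.0, -0.0, 14.6]
contact_force: [5.8, 5.3, -1.8]
opening: 0.0211
grasp_force: 59.3
```

drive_tool --pt "0.004 -0.019 -0.013 0 0 0 -1" --pt "0.004 -0.018 -0.014 0 0 0 -1" --pt "0.004 -0.016 -0.016 0 0 0 -1" --pt "0.004 -0.015 -0.017 0 0 0 -1" --pt "0.003 -0.013 -0.018 0 0 0 -1" --pt "0.003 -0.012 -0.02 0 0 0 -1" --pt "0.003 -0.01 -0.021 0 0 0 -1" --pt "0.002 -0.008 -0.022 0 0 0 -1" --pt "0.002 -0.007 -0.022 0 0 0 -1" --pt "0.001 -0.005 -0.023 0 0 0 -1" --pt "0.001 -0.003 -0.023 0 0 0 -1" --pt "0 -0.001 -0.023 0 0 0 -1"

```text
clock: 7.38
ee_pos: [0.5091, -0.167, 0.1151]
tool_rot: [-180.0, -0.1, 14.6]
contact_force: [1.3, 7.2, 32.8]
opening: 0.0211
grasp_force: 64.5
```

drive_tool --pt "0 0 -0.008 0 0 0 -1" --pt "0 0 0 0 0 0 -1" --pt "0 0 0 0 0 0 -1"

```text
clock: 7.63
ee_pos: [0.5092, -0.1671, 0.1151]
tool_rot: [-179.9, -0.2, 14.6]
contact_force: [-3.5, 8.6, 34.0]
opening: 0.0213
grasp_force: 63.3
```

It's at the hard stop, with 33 N of reaction and z = 0.115. I'll ease off, open and look before rising.

drive_tool --pt "0 0.002 0.007 0 0 0 -1" --pt "0 0 0 0 0 0 -1" --pt "0 0 0 0 0 0 1" --pt "0 0 0 0 0 0 1" --pt "0 0 0 0 0 0 1" --pt "0 0 0 0 0 0 1" --pt "0 0 0 0 0 0 1" --pt "0 0 0 0 0 0 1" --pt "0 0 0 0 0 0 1" --pt "0 0 0 0 0 0 1"

```text
clock: 8.47
ee_pos: [0.5079, -0.1665, 0.115]
tool_rot: [180.0, 0.0, 14.5]
contact_force: [-0.2, 0.3, 0.5]
opening: 0.0855
grasp_force: 0.0
```

Fully open and free of force. I rise straight up and back.

drive_tool --pt "0 0 0.05 0 0 0 1" --pt "0 0 0.07 0 0 0 1" --pt "0 0 0.07 0 0 0 1" --pt "0 0 0.07 0 0 0 1" --pt "0 0 0.07 0 0 0 1" --pt "-0.06 0 0.07 0 0 0 1" --pt "-0.06 0 0.03 0 0 0 1" --pt "-0.06 0 0 0 0 0 1" --pt "-0.06 0 0 0 0 0 1" --pt "0 0 0 0 0 0 1" --pt "0 0 0 0 0 0 1" --pt "0 0 0 0 0 0 1"

```text
clock: 9.47
ee_pos: [0.4366, -0.1663, 0.2442]
tool_rot: [180.0, -0.1, 14.6]
contact_force: [0.7, -0.2, 0.0]
opening: 0.0854
grasp_force: 0.0
```

Run:
```python
from h import *
a=imaging.camera("side");b=imaging.camera("top")
f=lambda im,x,y:cv2.resize(im[y:y+130,x:x+130],None,fx=3,fy=3,interpolation=cv2.INTER_CUBIC)
cv2.imwrite("pics/c4.png",np.hstack([f(a["frame"],165,95),f(b["frame"],255,110)]))
for n,c in(("side",a),("top",b)):
    for q in("mould","serving_board","crank_grip"):
        for o in finder.outline_of(c,q): print(n,q,round(o["confidence"],2),o["box"],o["region"].sum())
```

```text
side mould 0.73 [200.3, 138.2, 248.6, 172.0] 1089
side serving_board 0.93 [142.9, 233.2, 223.1, 284.3] 2238
side serving_board 0.92 [266.7, 240.5, 347.5, 296.5] 2475
side crank_grip 0.67 [275.7, 130.7, 303.1, 142.9] 210
top mould 0.67 [297.5, 146.5, 332.4, 185.6] 841
top serving_board 0.94 [211.4, 129.7, 259.6, 179.2] 1442
top serving_board 0.89 [291.3, 143.8, 338.4, 187.8] 312
top serving_board 0.8 [211.9, 212.7, 264.7, 266.1] 1440
top crank_grip 0.52 [358.3, 207.6, 370.0, 229.2] 217
```

View pics/c4.png

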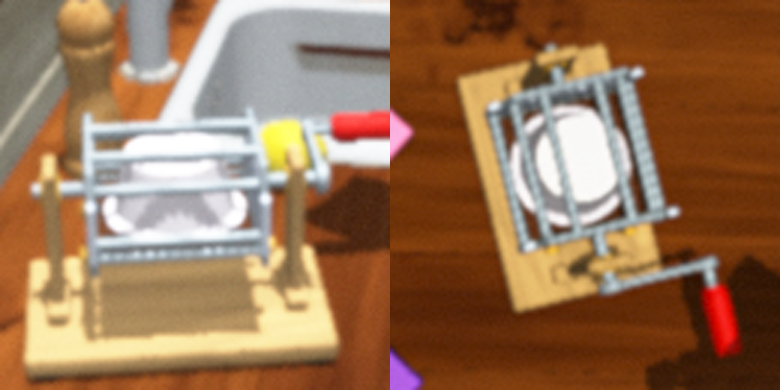

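The mould sits base up in the cage, base at about (170,150) and rim at about (175,210) in the side crop. It looks level, the crank is at its stop on the far side and the gripper is clear.

```bash
python3 -c "
from h import *
print(manip.job_done())"
```

```text
the job is handed in; nothing more can be done
None
```

The crank was carried over to its hard stop, the mould now sits upside down and looks level on the board in the cage, the gripper has let go and is clear, and the job is handed in at about 10 s; no verdict was returned.

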